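Lay the iced biscuits out on their serving slates

ROBOT

A 6-joint arm with a two-finger parallel gripper is mounted at the origin on the work surface. World frame = base frame: x ahead of the robot, y to its left, z up, the work surface at z = 0. Lengths are in m, angles in rad, forces in N, time in s.
With the tool pointing down it reaches from about 0.35 to 0.95 m from the base axis. Payload 17.4 kg.
Tool frame: the origin (TCP) lies at the very end of the fingers, on their centre line; the grasp point (between the pads) lies 19 mm behind it (hold_point_z is the distance from the TCP to the grasp point, in m); z points along the fingers, y is the line along which they close (so a half turn about z gives the same grasp; the last joint's range is limited). The gripper opens to 93 mm and grips with 3 to 60 N. Pads are 15 mm wide; open, the fingers measure 128 mm over their backs; the gripper's body (75 mm by 188 mm) begins 65 mm behind the grasp point.
Start: joints at [-0.038, 0.116, 1.442, -0, 1.584, -0.038], TCP at [0.675, -0, 0.219] pointing down, gripper open.
Joint ranges: [-2.83, 2.83], [-0.83, 2.19], [0.07, 2.5], [-1.14, 4.28], [0.01, 3], [-2.97, 2.97]. Speed limits (rad/s): [1.89, 1.89, 2.22, 3.14, 3.14, 3.14].

INTERFACE

Orientations are given as a unit quaternion [x, y, z, w].
In Python, from plant import * gives the robot as it stands. The module is installed in compiled form; this text tells all that it offers.
- The arm moves only by the tool servo_tool, never from a script. Its argument "motion" is a list of rows, each a list of 3 entries, a list of its own where there are three numbers: the shift along the tool's x, y, z as a fraction of full scale, then the turn, a rotation vector about the tool's x, y, z as a fraction of full scale, then the gripper's target within -1 to 1 (fully open at 1, half-way at 0, shut at -1). In form: [[[dx, dy, dz], [wx, wy, wz], claw], ...]. A call has 1 to 12 rows; each row is the pose to reach, as a shift and turn from the pose commanded when the call began, along the tool's axes at that moment, turning the shorter way round; what a row does not reach only later rows make up. Full scale, the value 1, is 400 mm for a shift and pi rad for a turn. A row lasts 1/10 s, in which the tool goes at most 50 mm and 8.59 degrees, less where a joint would pass 70% of its speed; a pose out of reach is approached as far as the arm can. A call with a number of a shift or a turn outside -1 to 1 is refused whole. A call with a gripper value outside its range is refused whole. The fingers move at their own pace and stop on an object; "force" is the grip in N (left out, the last holds). Time passes only in rows, so rows that repeat a pose let the fingers close. It gives the time, the measured TCP pose, the force, the opening and the grip force at its end, in the units of the state.
- sense(): the state, without advancing time (a new reading comes with each control period).
- get_image(name): name is "scene" or "side" or "wrist"; returns the picture (480x640x3 uint8, red, green, blue); there is no depth.
- calibration(name): a dict with "K" (3x3 intrinsics, pixels), "position" and "attitude" of the camera in the world. Camera axes: x right, y down, z forward; pixel columns grow to the right and rows downward; lengths in m; the calibration is good to about 2 mm. A picture is of the moment at which its call begins: read the wrist's pose just before it. calibration takes no time and is no camera call; for the wrist camera it gives the pose at the moment of the call.
- hand_in(): hands the job in; it is judged then, once.
The state is a dict: "time": time; "qpos": joint angles; "qd": joint speeds; "joint_torque": joint torques, N m; "tcp_pos": TCP position; "ee_rot": TCP orientation; "wrist_force": force on the tool from outside, world axes, zero at the start; "wrist_torque": the same for the moment, N m; "gripper_width": opening from 0.0 (shut) to 1.0 (fully open); "grasp_force": force on a finger pad.
Only numpy, scipy, OpenCV 4.12 (cv2) and the standard library are available. Lean on these libraries where they do the work, as an engineer would, in place of code of your own. Each camera call takes 0.05 s, during which the arm holds its last target. There are 200 camera calls.

TASK

Lay out the four iced biscuits from the baking sheet for serving: put the fish, the star, the heart and the flower each on the slate that already holds a biscuit of the same shape, lying flat, icing up, in the middle of that slate's empty paper round. Biscuits break, so set each one down rather than dropping it, and leave the cutter and the sprinkle pot standing where they are on the sheet.

Things in the scene. Friction and masses are not known exactly. Their poses are not given: they have to be found in the camera images.
- fish_center (a point): Loose fish biscuit, golden with blue icing and three white stripes, 70 mm long nose to tail, 38 mm wide across the body, 12 mm thick plus 2 mm icing. Point at its centre, half-way up (6 mm); x axis towards the nose, z up. Take it across the body (along its y, 38 mm). Starts on the sheet, icing up, any yaw. 22 g.
- star_center (a point): Loose five-pointed star biscuit, golden with lemon-yellow icing, points 32 mm from the centre, notches 19 mm from it, 12 mm thick plus 2 mm icing. Point at its centre, half-way up (6 mm); x axis towards one point, z up. Take it along x, from that point to the notch opposite (54 mm, its middle 5 mm pointwards of the centre). Starts on the sheet, icing up, any yaw. 22 g.
- heart_center (a point): Loose heart biscuit, golden with pink icing, 56 mm wide across the lobes (its y), 52 mm from lobes to tip, 12 mm thick plus 2 mm icing. Point near its centre, half-way up (6 mm), 4 mm tipwards of its widest line; x axis towards the tip, z up. Take it across the lobes (56 mm). Starts on the sheet, icing up, any yaw. 22 g.
- flower_center (a point): Loose six-petalled flower biscuit, golden with white icing and a yellow middle, 58 mm across opposite petals, 12 mm thick plus 2 mm icing. Point at its centre, half-way up (6 mm); x axis towards one petal, z up. Take it along x (58 mm). Starts on the sheet, icing up, any yaw. 22 g.
- fish_spot (a point): Middle of the empty paper round (76 mm) on the fish slate, at its upper face, 7 mm over the table: the loose fish belongs here. Slate: fixed flat dark slab 180 x 95 x 7 mm, no rim, long side along x, which points away from the robot within 0.1 rad. Its far half holds a fixed fish biscuit, twin of the loose one, centred 90 mm from here along +x; the near half is empty.
- star_spot (a point): Middle of the empty paper round (76 mm) on the star slate, at its upper face, 7 mm over the table: the loose star belongs here. Slate: fixed flat dark slab 180 x 95 x 7 mm, no rim, long side along x, which points away from the robot within 0.1 rad. Its near half holds a fixed star biscuit, twin of the loose one, centred 90 mm from here along -x; the far half is empty.
- heart_spot (a point): Middle of the empty paper round (76 mm) on the heart slate, at its upper face, 7 mm over the table: the loose heart belongs here. Slate: fixed flat dark slab 180 x 95 x 7 mm, no rim, long side along x, which points away from the robot within 0.1 rad. Its far half holds a fixed heart biscuit, twin of the loose one, centred 90 mm from here along +x; the near half is empty.
- flower_spot (a point): Middle of the empty paper round (76 mm) on the flower slate, at its upper face, 7 mm over the table: the loose flower belongs here. Slate: fixed flat dark slab 180 x 95 x 7 mm, no rim, long side along x, which points away from the robot within 0.1 rad. Its near half holds a fixed flower biscuit, twin of the loose one, centred 90 mm from here along -x; the far half is empty.
- cutter_center (a point): Bystander: empty fish-shaped tin biscuit cutter, 70 by 38 mm, 24 mm tall, lying loose on the baking sheet among the biscuits; point at its centre, half-way up, x axis towards its nose. Leave it there. Behind the sheet, more than 0.75 m from the robot, stand jars up to 110 mm tall; far to the left, taller tins.
- pot_center (a point): Bystander: closed pot of sprinkles with red cap, 42 mm across, 50 mm tall, standing loose on the sheet among the biscuits; point on its axis, half-way up. Leave it there. The sheet: fixed metal tray, 375 mm wide, 275 mm deep, its paper 3 mm over the table, rim 27 mm high; the things on it lie about 105 mm apart in two rows of three.
Not all that is in view belongs to the job. What is shaped like the part that bears fish_center but turquoise is not meant.

How it is judged:
By the outcome, as a careful person would: the job done as asked, in the order asked, and still so for the second after the job is handed in, with the robot touching nothing.
It also fails if it takes over 104 s, if anything falls off the work surface, if the arm or the gripper's body presses on something with over 40 N, if the wrist force passes 120 N, or if a joint passes its speed limit or range.

## Working session

There is one attempt and no reset: what is moved stays moved. The work goes in short steps, Python scripts to look and compute and a tool call to move; the robot and the scene stay as the last step left them, time stands still between calls to the robot, and variables do not carry over. Pictures are saved under pics/ and viewed, at most 14 in all, crops included, and the job is handed in when it is done.

Besides the shell and the picture viewer there is one more tool, called in YAML: its name, and indented under it one key for each argument. servo_tool: Moves the arm, as the interface text tells. Shift numbers are shares of 400 mm and turn numbers shares of pi rad, none past 1 either way. Its arguments: {"type":"object","properties":{"motion":{"type":"array"},"force":{"type":"number"}},"required":["motion"]}

```bash
mkdir -p pics; python3 - <<'E'
from plant import *
import cv2
s=sense();print(s)
for n in("scene","wrist"):
    c=calibration(n);print(n,c)
    cv2.imwrite(f"pics/{n}0.png",get_image(n)[:,:,::-1])
E
```

```text
{'time': 0.0, 'qpos': array([-3.78041257e-02,  1.16495938e-01,  1.44225000e+00, -7.29001891e-06,
        1.58397857e+00, -3.78216864e-02]), 'qd': array([-0.00012285,  0.00081377,  0.00118283, -0.00056889, -0.00051401,
       -0.00044139]), 'joint_torque': array([-2.39607485e-03, -7.21266031e+01, -6.22611737e+01,  7.77577632e-02,
        2.38535833e-02, -2.17692599e-05]), 'tcp_pos': array([ 6.74807641e-01, -6.64564614e-06,  2.17907938e-01]), 'ee_rot': array([ 7.07100492e-01,  7.07112844e-01, -3.87431950e-04, -4.12537444e-04]), 'wrist_force': array([-0.45346617, -0.55320576, -0.08436843]), 'wrist_torque': array([-0.01977948, -0.03163363, -0.02045396]), 'grasp_force': 0.0, 'gripper_width': 1.0026624034469904}
scene {'K': array([[612.53601235,   0.        , 321.2210099 ],
       [  0.        , 612.53601235, 245.75960518],
       [  0.        ,   0.        ,   1.        ]]), 'position': array([ 1.42719764, -0.43156077,  0.70141158]), 'attitude': array([ 0.73331153,  0.46878177, -0.27389734, -0.40924089])}
wrist {'K': array([[395.92581749,   0.        , 319.22877312],
       [  0.        , 395.92581749, 232.0243103 ],
       [  0.        ,   0.        ,   1.        ]]), 'position': array([0.67477864, 0.07262379, 0.38467086]), 'attitude': array([ 9.90922906e-01,  6.39143164e-05, -8.82323895e-04,  1.34428465e-01])}
```

View pics/scene0.png

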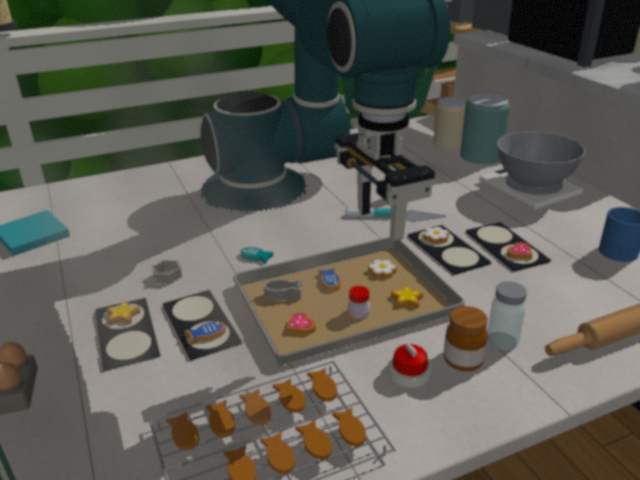

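View pics/wrist0.png

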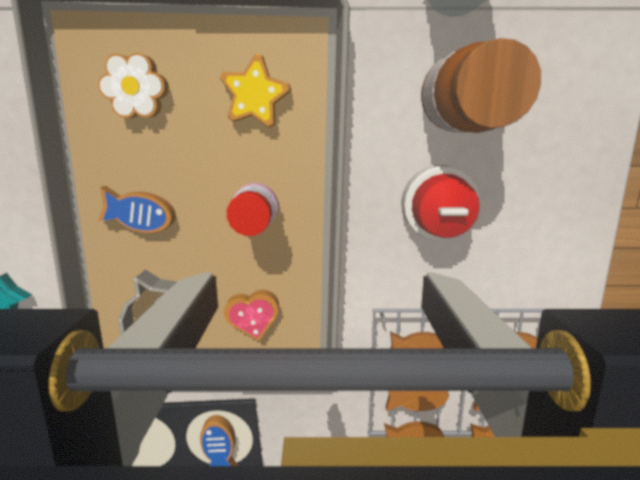

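The scene view shows the empty rounds at about star (129,346), fish (193,308), flower (460,260) and heart (495,235). The wrist view shows the flower (132,85), star (256,92), fish (137,211), heart (252,313), pot (250,211) and cutter (150,300).

```bash
cat > h.py <<'E'
from plant import *
import cv2, numpy as np
from scipy.spatial.transform import Rotation as R
def ground(c,px,z):
    px=np.asarray(px,float).reshape(-1,2)
    d=np.c_[px,np.ones(len(px))]@np.linalg.inv(c["K"]).T@R.from_quat(c["attitude"]).as_matrix().T
    return (c["position"]+d*((z-c["position"][2])/d[:,2])[:,None])[:,:2]
def project(c,p):
    q=R.from_quat(c["attitude"]).inv().apply(np.atleast_2d(p)-c["position"])@c["K"].T
    return q[:,:2]/q[:,2:]
def grab(n):
    c=calibration(n); return c,get_image(n)[:,:,::-1].copy()
def comp(mask,seed):
    "contour of the component nearest to the seed"
    cs,_=cv2.findContours(mask.astype(np.uint8),cv2.RETR_EXTERNAL,cv2.CHAIN_APPROX_NONE)
    cs=[k for k in cs if cv2.contourArea(k)>150]
    return max(cs,key=lambda k:cv2.pointPolygonTest(k,tuple(map(float,seed)),True))[:,0]
def icing(img,kind):
    h,s,v=cv2.split(cv2.cvtColor(img,cv2.COLOR_BGR2HSV)); h=h.astype(int)
    m={"fish":(h>100)&(h<130)&(s>90),"star":(h>=22)&(h<35)&(s>150)&(v>110),
       "heart":((h>160)|(h<4))&(s>80)&(v>100),"flower":(s<60)&(v>130)}[kind]
    return cv2.morphologyEx(m.astype(np.uint8),cv2.MORPH_CLOSE,np.ones((5,5)))
def biscuit(c,img,kind,seed,z=.017):
    """centre, direction of x axis"""
    p=ground(c,comp(icing(img,kind),seed),z).astype(np.float32)*1000
    m=cv2.moments(p.reshape(-1,1,2)); g=np.array([m["m10"],m["m01"]])/m["m00"]
    d=p-g; r=np.hypot(*d.T); a=np.arctan2(d[:,1],d[:,0])
    print(kind,"area",m["m00"],"rect",cv2.minAreaRect(p)[1],"r",r.min(),r.max())
    n={"star":5,"flower":6}.get(kind)
    if n:
        w=np.r_[r[1:],r[0]]; o=np.argsort(a); al=np.linspace(-np.pi,np.pi,720,endpoint=False)
        rr=np.interp(al,a[o],r[o],period=2*np.pi)
        return g/1000,np.angle(np.sum(rr*np.exp(1j*n*al)))/n
    t=a[r.argmax()] if kind=="heart" else np.arctan2(*cv2.PCACompute(d,None)[1][0][::-1])
    u=np.array([np.cos(t),np.sin(t)]); v=np.array([-u[1],u[0]]); e=d@u; f=d@v
    print("  along",e.min(),e.max(),"across",f.min(),f.max())
    if kind=="fish": g=g+u*(e.min()+e.max())/2+v*(f.min()+f.max())/2
    if kind=="heart":
        print("  widest at",e[f.argmax()],e[f.argmin()]); g=g+v*(f.min()+f.max())/2+u*((e[f.argmax()]+e[f.argmin()])/2+4)
    return g/1000,t
def paper(c,img,seed):
    h,s,v=cv2.split(cv2.cvtColor(img,cv2.COLOR_BGR2HSV))
    k=comp(v>110,seed); q=ground(c,k,.007).astype(np.float32)*1000
    (x,y),ax,_=cv2.fitEllipse(q); print("paper axes",ax); return np.array([x,y])/1000
E
python3 - <<'E'
from h import *
import json
cw,w=calibration("wrist"),cv2.imread("pics/wrist0.png"); cs,s=calibration("scene"),cv2.imread("pics/scene0.png")
for k,p in dict(flower=(132,85),star=(256,92),fish=(137,211),heart=(252,313)).items(): print(k,*biscuit(cw,w,k,p))
for k,p in dict(star=(129,346),fish=(193,308),flower=(460,260),heart=(495,235)).items(): print(k,paper(cs,s,p))
print("pot",ground(cw,[250,211],.053),"twin fish",ground(cs,[207,331],.02),ground(cw,[217,442],.02))
E
```

```text
flower area 1761.6762135190656 rect (53.14629364013672, 47.91327667236328) r 18.270771950197005 26.67865515969293
flower [0.50881436 0.10410943] 0.03480664372581898
star area 1227.148765339516 rect (46.020263671875, 48.573856353759766) r 15.091163249160703 25.553106501397
star [0.61620521 0.09829517] 0.1528984367068376
fish area 1215.7563735533085 rect (30.143354415893555, 56.16471481323242) r 13.300717658819684 30.409666911918467
  along -28.225677643686005 28.150812478718503 across -14.915771857120124 15.205743827686481
fish [ 0.4984915  -0.00961062] -0.20157204414174948
heart area 1221.9427371812053 rect (40.41196823120117, 39.82724380493164) r 13.611959088963856 23.473907222341523
  along -17.43541539318145 23.473907222341523 across -22.521962626200928 23.004259540048988
  widest at -3.55539816240455 -4.76218523194175
heart [ 0.60487284 -0.11821212] -1.3198307988466762
paper axes (865.764404296875, 1087.6756591796875)
star [0.51078766 0.09159138]
paper axes (865.764404296875, 1087.6756591796875)
fish [0.51078766 0.09159138]
paper axes (865.764404296875, 1087.6756591796875)
flower [0.51078766 0.09159138]
paper axes (72.71650695800781, 74.36837768554688)
heart [0.49146588 0.40304013]
pot [[ 6.14894755e-01 -3.99475187e-04]] twin fish [[ 0.56590647 -0.27817882]] [[ 0.55958672 -0.27233943]]
```

```bash
sed -i 's/cv2.RETR_EXTERNAL/cv2.RETR_LIST/; s/^    return max(cs.*$/    D=[cv2.pointPolygonTest(k,tuple(map(float,seed)),True) for k in cs]\n    ins=[k for k,d in zip(cs,D) if d>0]\n    return (min(ins,key=cv2.contourArea) if ins else cs[int(np.argmax(D))])[:,0]/' h.py
python3 - <<'E'
from h import *
cs,s=calibration("scene"),cv2.imread("pics/scene0.png")
for k,p in dict(star=(129,346),fish=(193,308),flower=(460,260),heart=(495,235)).items(): print(k,paper(cs,s,p))
st=sense(); print(st["time"], R.from_quat(st["ee_rot"]).as_matrix().round(3))
E
```

```text
paper axes (75.01190948486328, 75.53184509277344)
star [ 0.52640454 -0.41022244]
paper axes (74.49942016601562, 74.91664123535156)
fish [ 0.4686973 -0.2815249]
paper axes (73.95861053466797, 74.20291900634766)
flower [0.53629974 0.27894574]
paper axes (72.71650695800781, 74.36837768554688)
heart [0.49146588 0.40304013]
0.1 [[-0.     1.    -0.001]
 [ 1.     0.     0.   ]
 [ 0.    -0.001 -1.   ]]
```

servo_tool:
  motion:
    - [[-0.024, -0.441, 0.295], [0, 0, -0.436], 0.4]
    - [[-0.024, -0.441, 0.295], [0, 0, -0.436], 0.4]
    - [[-0.024, -0.441, 0.295], [0, 0, -0.436], 0.4]
    - [[-0.024, -0.441, 0.295], [0, 0, -0.436], 0.4]
    - [[-0.024, -0.441, 0.295], [0, 0, -0.436], 0.4]
    - [[-0.024, -0.441, 0.295], [0, 0, -0.436], 0.4]
    - [[-0.024, -0.441, 0.295], [0, 0, -0.436], 0.4]
    - [[-0.024, -0.441, 0.295], [0, 0, -0.436], 0.4]
    - [[-0.024, -0.441, 0.295], [0, 0, -0.436], 0.4]
    - [[-0.024, -0.441, 0.295], [0, 0, -0.436], 0.4]
    - [[-0.024, -0.441, 0.42], [0, 0, -0.436], 0.4]
    - [[-0.024, -0.441, 0.42], [0, 0, -0.436], 0.4]
  force: 8

```text
time: 1.3
tcp_pos: [0.4957, -0.0094, 0.0457]
ee_rot: [0.102, 0.995, -0.0, -0.004]
wrist_force: [-1.6, -0.6, -0.4]
gripper_width: 0.7
grasp_force: 0.0
```

```bash
python3 - <<'E'
from h import *
for n in("wrist","side"):
    c,i=grab(n); cv2.imwrite(f"pics/{n}1.png",i)
s=sense();print(s["tcp_pos"],s["ee_rot"],calibration("side")["position"])
cv2.imwrite("pics/both1.png",cv2.resize(np.hstack([cv2.imread("pics/wrist1.png"),i]),(800,300)))
E
```

```text
[ 0.49811264 -0.0095911   0.0507546 ] [ 1.01522766e-01  9.94832666e-01 -2.37858215e-05 -1.04609930e-03] [ 0.38612002 -1.0906619   0.79038277]
```

View pics/both1.png

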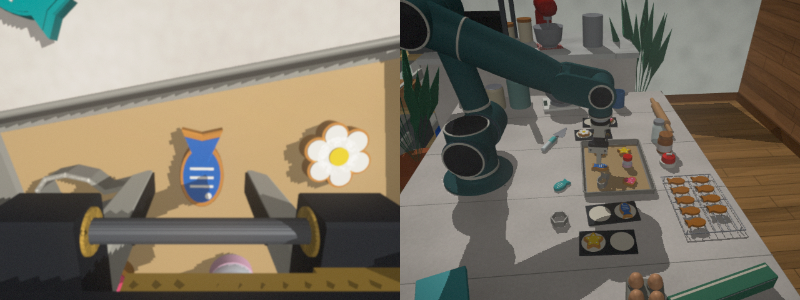

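The wrist view shows the fish whole between the fingers at about (322,265) in full-size pixels, and the flower at (540,250). The fingers clear the cutter, though its handle end is close on the left.

```bash
python3 - <<'E'
from h import *
c,i=calibration("wrist"),cv2.imread("pics/wrist1.png")
print(*biscuit(c,i,"fish",(322,265))); print(*biscuit(c,i,"flower",(540,250)))
print(c["position"])
E
```

```text
fish area 1362.249644855685 rect (31.11960792541504, 58.54963302612305) r 14.652529058007426 32.4471560516964
  along -29.884937383009877 29.063923148702102 across -15.508455933447514 15.689232552919496
[ 0.50229613 -0.01007263] -0.18750790511993923
flower area 240.40187103976496 rect (17.93401527404785, 16.835309982299805) r 8.364599795556254 9.078052086908487
[0.51360181 0.10690622] -0.4410726024921568
[0.42605786 0.00421564 0.21765748]
```

servo_tool:
  motion:
    - [[-0.0075, 0, 0.05], [0, 0, 0], 0.4]
    - [[-0.0075, 0, 0.09], [0, 0, 0], 0.4]
    - [[-0.0075, 0, 0.11], [0, 0, 0], 0.4]
    - [[-0.0075, 0, 0.11], [0, 0, 0], 0.4]
    - [[-0.0075, 0, 0.11], [0, 0, 0], 0.4]

```text
time: 1.9
tcp_pos: [0.5022, -0.0102, 0.008]
ee_rot: [0.101, 0.995, 0.0, 0.001]
wrist_force: [0.4, -0.1, -0.2]
gripper_width: 0.703
grasp_force: 0.0
```

servo_tool:
  motion:
    - [[0, 0, 0], [0, 0, 0], -0.6]
    - [[0, 0, 0], [0, 0, 0], -0.6]
    - [[0, 0, 0], [0, 0, 0], -0.6]
    - [[0, 0, 0], [0, 0, 0], -0.6]
    - [[0, 0, 0], [0, 0, 0], -0.6]
    - [[0, 0, 0], [0, 0, 0], -0.6]
    - [[0, 0, 0], [0, 0, 0], -0.6]
    - [[0, 0, 0], [0, 0, 0], -0.6]

```text
time: 2.7
tcp_pos: [0.5017, -0.0102, 0.0069]
ee_rot: [0.1, 0.995, 0.0, 0.0]
wrist_force: [-2.1, 0.6, 5.5]
gripper_width: 0.409
grasp_force: 8.0
```

servo_tool:
  motion:
    - [[0, 0, -0.03], [0, 0, 0], -0.6]
    - [[0, 0, -0.1], [0, 0, 0], -0.6]
    - [[0, 0, -0.2], [0, 0, 0], -0.6]
    - [[0, 0, -0.3], [0, 0, 0], -0.6]
    - [[-0.03, -0.08, -0.36], [0, 0, 0], -0.6]
    - [[-0.07, -0.18, -0.36], [0, 0, 0], -0.6]
    - [[-0.11, -0.28, -0.36], [0, 0, 0], -0.6]
    - [[-0.15, -0.38, -0.36], [0, 0, 0], -0.6]
    - [[-0.19, -0.48, -0.36], [0, 0, 0], -0.6]
    - [[-0.23, -0.58, -0.36], [0, 0, 0], -0.6]
    - [[-0.253, -0.64, -0.36], [0, 0, 0], -0.6]
    - [[-0.253, -0.64, -0.36], [0, 0, 0], -0.6]

```text
time: 3.9
tcp_pos: [0.5494, -0.2841, 0.1507]
ee_rot: [0.102, 0.995, -0.0, -0.0]
wrist_force: [0.4, 0.5, -0.7]
gripper_width: 0.402
grasp_force: 8.0
```

```bash
python3 - <<'E'
from h import *
c,i=grab("wrist"); cv2.imwrite("pics/wrist2.png",i)
s=sense();print(s["tcp_pos"],s["ee_rot"],s["gripper_width"],s["grasp_force"])
print(project(c,[[.4687,-.2815,.007],[.4364,-.41,.02]]))
E
```

```text
[ 0.54932725 -0.28247537  0.15066055] [ 1.01331473e-01  9.94852657e-01  1.37317569e-04 -3.24172748e-04] 0.41138392279852914 7.990623861551285
[[302.65676787 115.06070295]
 [117.22754611 106.5278568 ]]
```

View pics/wrist2.png

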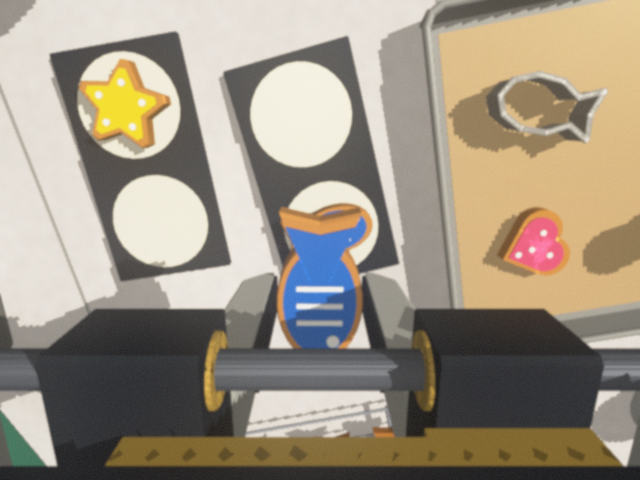

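The fish is held level. The fish round is at (301,114), the star round at (160,221), the cutter at (545,105) and the heart at (537,242).

```bash
python3 - <<'E'
from h import *
c,i=calibration("wrist"),cv2.imread("pics/wrist2.png")
print("fish spot",paper(c,i,(301,114)),"star spot",paper(c,i,(160,221)))
print("held",*biscuit(c,i,"fish",(320,280),.161)); print(*biscuit(c,i,"heart",(537,242)))
E
```

```text
paper axes (77.87220001220703, 77.92631530761719)
paper axes (77.50467681884766, 77.83904266357422)
fish spot [ 0.46874091 -0.28142172] star spot [ 0.52637708 -0.41029657]
fish area 1335.5221367990598 rect (31.81124496459961, 60.98280334472656) r 13.969114032940436 35.98354013416218
  along -33.63297482202447 28.307573677763745 across -16.63669476510301 15.982570784905052
held [ 0.54200016 -0.28189111] -0.32061614050632675
heart area 1236.5898828138597 rect (40.21913528442383, 39.907711029052734) r 13.122403761575875 24.0942991907872
  along -16.884352789704337 24.094299190787197 across -22.728398049404635 22.833219475496573
  widest at -4.581195584466766 -2.870477292744174
[ 0.60438518 -0.11746822] -1.3839836551021762
```

servo_tool:
  motion:
    - [[0.09, -0.018, 0], [0, 0, 0], -0.6]
    - [[0.198, -0.038, 0], [0, 0, 0], -0.6]
    - [[0.198, -0.038, 0.1], [0, 0, 0], -0.6]
    - [[0.198, -0.038, 0.2], [0, 0, 0], -0.6]
    - [[0.198, -0.038, 0.27], [0, 0, 0], -0.6]
    - [[0.198, -0.038, 0.31], [0, 0, 0], -0.6]
    - [[0.198, -0.038, 0.33], [0, 0, 0], -0.6]
    - [[0.198, -0.038, 0.341], [0, 0, 0], -0.6]
    - [[0.198, -0.038, 0.347], [0, 0, 0], -0.6]
    - [[0.198, -0.038, 0.348], [0, 0, 0], -0.6]
    - [[0.198, -0.038, 0.348], [0, 0, 0], -0.6]
    - [[0.198, -0.038, 0.348], [0, 0, 0], -0.6]

```text
time: 5.15
tcp_pos: [0.4692, -0.2805, 0.012]
ee_rot: [0.1, 0.995, -0.0, 0.0]
wrist_force: [0.7, 0.3, -0.4]
gripper_width: 0.409
grasp_force: 8.0
```

servo_tool:
  motion:
    - [[0, 0, 0.001], [0, 0, 0], -0.6]
    - [[0, 0, 0.001], [0, 0, 0], -0.6]
    - [[0, 0, 0.001], [0, 0, 0], 0.1]
    - [[0, 0, 0.001], [0, 0, 0], 0.1]
    - [[0, 0, 0.001], [0, 0, 0], 0.1]
    - [[0, 0, 0.001], [0, 0, 0], 0.1]
    - [[0, 0, 0.001], [0, 0, 0], 0.1]
    - [[0, 0, -0.02], [0, 0, 0], 0.1]
    - [[0, 0, -0.08], [0, 0, 0], 0.1]
    - [[0, 0, -0.18], [0, 0, 0], 0.1]
    - [[0, 0, -0.28], [0, 0, 0], 0.1]
    - [[0, 0, -0.34], [0, 0, 0], 0.1]

```text
time: 6.35
tcp_pos: [0.4695, -0.2807, 0.1515]
ee_rot: [0.1, 0.995, -0.001, 0.002]
wrist_force: [0.2, -0.7, -0.7]
gripper_width: 0.55
grasp_force: 0.0
```

servo_tool:
  motion:
    - [[-0.257, 0.99, 0.02], [0, 0, 0], 0.5]
    - [[-0.257, 0.99, 0.02], [0, 0, 0], 0.5]
    - [[-0.257, 0.99, 0.02], [0, 0, 0], 0.5]
    - [[-0.257, 0.99, 0.02], [0, 0, 0], 0.5]
    - [[-0.257, 0.99, 0.02], [0, 0, 0], 0.5]
    - [[-0.257, 0.99, 0.02], [0, 0, 0], 0.5]
    - [[-0.257, 0.99, 0.02], [0, 0, 0], 0.5]
    - [[-0.257, 0.99, 0.02], [0, 0, 0], 0.5]
    - [[-0.257, 0.99, 0.02], [0, 0, 0], 0.5]
    - [[-0.257, 0.99, 0.02], [0, 0, 0], 0.5]
    - [[-0.257, 0.99, 0.02], [0, 0, 0], 0.5]
    - [[-0.257, 0.99, 0.02], [0, 0, 0], 0.5]

```text
time: 7.55
tcp_pos: [0.6484, 0.0858, 0.1399]
ee_rot: [0.101, 0.995, -0.0, 0.0]
wrist_force: [-0.8, 0.0, -0.1]
gripper_width: 0.75
grasp_force: 0.0
```

```bash
python3 - <<'E'
from h import *
c,i=grab("wrist"); cv2.imwrite("pics/wrist3.png",i)
s=sense();print(s["tcp_pos"],s["ee_rot"],s["gripper_width"])
p=project(c,[[.616,.098,.017],[.51,.104,.017]]);print(p)
print(*biscuit(c,i,"star",p[0]));print(*biscuit(c,i,"flower",p[1]+[0,25]))
_,j=grab("scene"); cv2.imwrite("pics/s3.png",np.hstack([i,j[::1]])[:, :])
cv2.imwrite("pics/b3.png",cv2.resize(cv2.imread("pics/s3.png"),(800,300)))
E
```

```text
[0.64847316 0.08578611 0.13986596] [ 1.01082587e-01  9.94878016e-01 -5.08878144e-05  2.05220289e-04] 0.7478593849194864
[[328.45325207 178.93806664]
 [306.08577379  20.1175858 ]]
star area 1239.5109056271613 rect (46.873783111572266, 48.40236282348633) r 15.290240876256169 25.609555577501894
[0.61609922 0.09837246] 0.15036787051222256
flower area 1374.2620657156222 rect (51.49839782714844, 36.30622863769531) r 14.706686047614838 28.791448286872544
[0.51338498 0.10282287] -0.020347390642301868
```

View pics/b3.png

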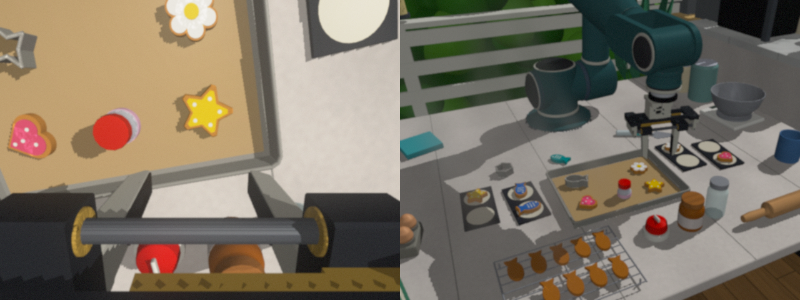

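The wrist view shows the star at (330,178), with the pot and heart clear of it. The scene view shows the fish lying on its round.

servo_tool:
  motion:
    - [[0.086, 0.027, 0.05], [0, 0, -0.012], 0.5]
    - [[0.086, 0.027, 0.15], [0, 0, -0.012], 0.5]
    - [[0.086, 0.027, 0.24], [0, 0, -0.012], 0.5]
    - [[0.086, 0.027, 0.3], [0, 0, -0.012], 0.5]
    - [[0.086, 0.027, 0.325], [0, 0, -0.012], 0.5]
    - [[0.086, 0.027, 0.332], [0, 0, -0.012], 0.5]
    - [[0.086, 0.027, 0.332], [0, 0, -0.012], 0.5]
    - [[0.086, 0.027, 0.332], [0, 0, -0.012], 0.5]
    - [[0.086, 0.027, 0.332], [0, 0, -0.012], 0.5]

```text
time: 8.55
tcp_pos: [0.6178, 0.1046, 0.008]
ee_rot: [0.082, 0.997, 0.0, 0.001]
wrist_force: [-0.0, -0.1, -0.3]
gripper_width: 0.75
grasp_force: 0.0
```

servo_tool:
  motion:
    - [[0, 0, 0], [0, 0, 0], -0.3]
    - [[0, 0, 0], [0, 0, 0], -0.3]
    - [[0, 0, 0], [0, 0, 0], -0.3]
    - [[0, 0, 0], [0, 0, 0], -0.3]
    - [[0, 0, 0], [0, 0, 0], -0.3]
    - [[0, 0, 0], [0, 0, 0], -0.3]
    - [[0, 0, 0], [0, 0, 0], -0.3]
    - [[0, 0, 0], [0, 0, 0], -0.3]

```text
time: 9.35
tcp_pos: [0.6174, 0.1047, 0.0069]
ee_rot: [0.082, 0.997, 0.0, 0.0]
wrist_force: [-0.5, 0.5, 5.2]
gripper_width: 0.585
grasp_force: 7.4
```

servo_tool:
  motion:
    - [[0, 0, -0.03], [0, 0, 0], -0.3]
    - [[0, 0, -0.1], [0, 0, 0], -0.3]
    - [[0, 0, -0.2], [0, 0, 0], -0.3]
    - [[0, 0, -0.3], [0, 0, 0], -0.3]
    - [[0, -0.08, -0.33], [0, 0, 0], -0.3]
    - [[0.005, -0.18, -0.33], [0, 0, 0], -0.3]
    - [[0.01, -0.29, -0.33], [0, 0, 0], -0.3]
    - [[0.01, -0.4, -0.33], [0, 0, 0], -0.3]
    - [[0.01, -0.51, -0.33], [0, 0, 0], -0.3]
    - [[0.014, -0.62, -0.33], [0, 0, 0], -0.3]
    - [[0.014, -0.73, -0.33], [0, 0, 0], -0.3]
    - [[0.014, -0.8, -0.33], [0, 0, 0], -0.3]

```text
time: 10.55
tcp_pos: [0.5587, -0.2128, 0.1393]
ee_rot: [0.082, 0.997, -0.0, 0.0]
wrist_force: [0.2, 0.9, -0.5]
gripper_width: 0.582
grasp_force: 7.5
```

servo_tool:
  motion:
    - [[0, -0.1, 0], [0, 0, 0], -0.3]
    - [[0, -0.2, 0], [0, 0, 0], -0.3]
    - [[0, -0.3, 0], [0, 0, 0], -0.3]
    - [[0, -0.4, 0], [0, 0, 0], -0.3]
    - [[0, -0.47, 0], [0, 0, 0], -0.3]
    - [[0, -0.495, 0], [0, 0, 0], -0.3]
    - [[0, -0.495, 0], [0, 0, 0], -0.3]
    - [[0, -0.495, 0], [0, 0, 0], -0.3]

```text
time: 11.35
tcp_pos: [0.5276, -0.4047, 0.1388]
ee_rot: [0.081, 0.997, 0.0, -0.0]
wrist_force: [-0.3, -0.1, -0.8]
gripper_width: 0.581
grasp_force: 7.5
```

servo_tool:
  motion:
    - [[0.001, -0.002, 0.1], [0, 0, 0], -0.3]
    - [[0.001, -0.002, 0.2], [0, 0, 0], -0.3]
    - [[0.001, -0.002, 0.26], [0, 0, 0], -0.3]
    - [[0.001, -0.002, 0.29], [0, 0, 0], -0.3]
    - [[0.001, -0.002, 0.305], [0, 0, 0], -0.3]
    - [[0.001, -0.002, 0.314], [0, 0, 0], -0.3]
    - [[0.001, -0.002, 0.318], [0, 0, 0], -0.3]
    - [[0.001, -0.002, 0.319], [0, 0, 0], -0.3]
    - [[0.001, -0.002, 0.319], [0, 0, 0], -0.3]
    - [[0.001, -0.002, 0.319], [0, 0, 0], -0.3]

```text
time: 12.35
tcp_pos: [0.5271, -0.4065, 0.0116]
ee_rot: [0.082, 0.997, -0.0, 0.0]
wrist_force: [0.1, -0.2, -0.5]
gripper_width: 0.584
grasp_force: 7.5
```

servo_tool:
  motion:
    - [[0, 0, 0], [0, 0, 0], -0.3]
    - [[0, 0, 0], [0, 0, 0], 0.45]
    - [[0, 0, 0], [0, 0, 0], 0.45]
    - [[0, 0, 0], [0, 0, 0], 0.45]
    - [[0, 0, 0], [0, 0, 0], 0.45]
    - [[0, 0, 0], [0, 0, 0], 0.45]
    - [[0, 0, -0.02], [0, 0, 0], 0.45]
    - [[0, 0, -0.08], [0, 0, 0], 0.45]
    - [[0, 0, -0.18], [0, 0, 0], 0.45]
    - [[0, 0, -0.28], [0, 0, 0], 0.45]
    - [[0, 0, -0.32], [0, 0, 0], 0.45]
    - [[0, 0, -0.32], [0, 0, 0], 0.45]

```text
time: 13.55
tcp_pos: [0.5277, -0.407, 0.1425]
ee_rot: [0.082, 0.997, -0.001, 0.002]
wrist_force: [0.8, 0.3, -0.1]
gripper_width: 0.723
grasp_force: 0.0
```

servo_tool:
  motion:
    - [[-0.068, 0.754, 0], [0, 0, 0.378], 0.6]
    - [[-0.068, 0.754, 0], [0, 0, 0.378], 0.6]
    - [[-0.068, 0.754, 0], [0, 0, 0.378], 0.6]
    - [[-0.068, 0.754, 0], [0, 0, 0.378], 0.6]
    - [[-0.068, 0.754, 0], [0, 0, 0.378], 0.6]
    - [[-0.068, 0.754, 0], [0, 0, 0.378], 0.6]
    - [[-0.068, 0.754, 0], [0, 0, 0.378], 0.6]
    - [[-0.068, 0.754, 0], [0, 0, 0.378], 0.6]
    - [[-0.068, 0.754, 0], [0, 0, 0.378], 0.6]
    - [[-0.068, 0.754, 0.1], [0, 0, 0.378], 0.6]
    - [[-0.068, 0.754, 0.18], [0, 0, 0.378], 0.6]
    - [[-0.068, 0.754, 0.18], [0, 0, 0.378], 0.6]

```text
time: 14.75
tcp_pos: [0.6001, -0.113, 0.0617]
ee_rot: [0.624, 0.781, -0.002, -0.003]
wrist_force: [0.0, 0.6, -0.1]
gripper_width: 0.801
grasp_force: 0.0
```

```bash
python3 - <<'E'
from h import *
c,i=grab("wrist"); cv2.imwrite("pics/wrist4.png",i)
s=sense();print(s["tcp_pos"],s["ee_rot"],s["gripper_width"])
print(project(c,[[.6046,-.1178,.017]]))
E
```

```text
[ 0.60135965 -0.11325927  0.06479388] [ 0.62434507  0.78114533 -0.00099667 -0.00205219] 0.7995545488927908
[[326.78564437 266.21742804]]
```

View pics/wrist4.png

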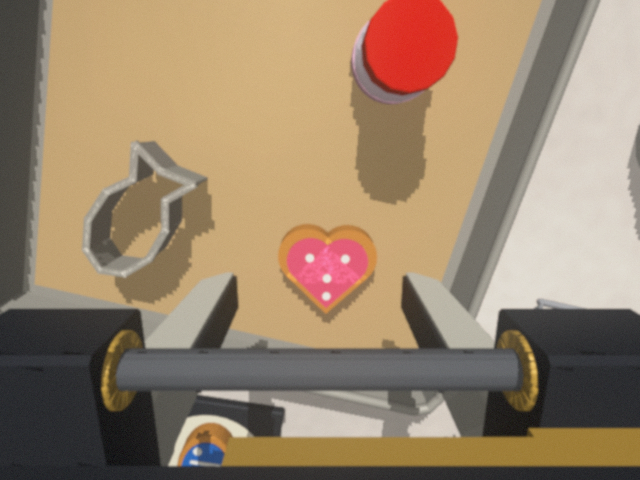

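The wrist view shows the heart at (327,265), square between the fingers. The cutter (145,210) and pot (405,50) are clear.

servo_tool:
  motion:
    - [[-0.003, 0.005, 0.06], [0, 0, 0], 0.6]
    - [[-0.003, 0.005, 0.11], [0, 0, 0], 0.6]
    - [[-0.003, 0.005, 0.135], [0, 0, 0], 0.6]
    - [[-0.003, 0.005, 0.143], [0, 0, 0], 0.6]
    - [[-0.003, 0.005, 0.143], [0, 0, 0], 0.6]
    - [[-0.003, 0.005, 0.143], [0, 0, 0], 0.6]

```text
time: 15.4
tcp_pos: [0.6056, -0.1141, 0.0112]
ee_rot: [0.625, 0.781, 0.0, 0.001]
wrist_force: [0.5, -0.3, 0.5]
gripper_width: 0.8
grasp_force: 0.0
```

servo_tool:
  motion:
    - [[0, 0, 0], [0, 0, 0], -0.3]
    - [[0, 0, 0], [0, 0, 0], -0.3]
    - [[0, 0, 0], [0, 0, 0], -0.3]
    - [[0, 0, 0], [0, 0, 0], -0.3]
    - [[0, 0, 0], [0, 0, 0], -0.3]
    - [[0, 0, 0], [0, 0, 0], -0.3]
    - [[0, 0, 0], [0, 0, 0], -0.3]
    - [[0, 0, 0], [0, 0, 0], -0.3]

```text
time: 16.2
tcp_pos: [0.6052, -0.1139, 0.0102]
ee_rot: [0.625, 0.78, 0.0, 0.0]
wrist_force: [-1.8, 0.1, 5.9]
gripper_width: 0.596
grasp_force: 8.0
```

servo_tool:
  motion:
    - [[0, 0, 0], [0, 0, 0], 0.5]
    - [[0, 0, 0], [0, 0, 0], 0.5]
    - [[0, 0, 0], [0, 0, 0], 0.5]
    - [[0, 0, 0.008], [0, 0, 0], 0.5]
    - [[0, 0, 0.008], [0, 0, 0], 0.5]
    - [[0, 0, 0.008], [0, 0, 0], 0.5]
    - [[0, 0, 0.008], [0, 0, 0], -0.3]
    - [[0, 0, 0.008], [0, 0, 0], -0.3]
    - [[0, 0, 0.008], [0, 0, 0], -0.3]
    - [[0, 0, 0.008], [0, 0, 0], -0.3]
    - [[0, 0, 0.008], [0, 0, 0], -0.3]
    - [[0, 0, 0.008], [0, 0, 0], -0.3]

```text
time: 17.4
tcp_pos: [0.605, -0.1139, 0.0067]
ee_rot: [0.625, 0.78, 0.0, 0.0]
wrist_force: [1.3, 0.5, 1.7]
gripper_width: 0.602
grasp_force: 8.0
```

servo_tool:
  motion:
    - [[0, 0, -0.03], [0, 0, 0], -0.3]
    - [[0, 0, -0.1], [0, 0, 0], -0.3]
    - [[0, 0, -0.2], [0, 0, 0], -0.3]
    - [[0, 0, -0.3], [0, 0, 0], -0.3]
    - [[0.08, 0, -0.33], [0, 0, 0], -0.3]
    - [[0.18, 0, -0.33], [0, 0, 0], -0.3]
    - [[0.29, 0, -0.33], [0, 0, 0], -0.3]
    - [[0.4, 0, -0.33], [0, 0, 0], -0.3]
    - [[0.51, 0, -0.33], [0, 0, 0], -0.3]
    - [[0.62, 0, -0.33], [0, 0, 0], -0.3]
    - [[0.73, 0, -0.33], [0, 0, 0], -0.3]
    - [[0.8, 0, -0.33], [0, 0, 0], -0.3]

```text
time: 18.6
tcp_pos: [0.5343, 0.2009, 0.1398]
ee_rot: [0.625, 0.781, 0.001, 0.0]
wrist_force: [-0.4, -0.5, -1.3]
gripper_width: 0.6
grasp_force: 8.0
```

servo_tool:
  motion:
    - [[0.06, 0, 0], [0, 0, -0.04], -0.3]
    - [[0.12, 0, 0], [0, 0, -0.08], -0.3]
    - [[0.18, 0, 0], [0, 0, -0.12], -0.3]
    - [[0.24, 0, 0], [0, 0, -0.16], -0.3]
    - [[0.3, 0, 0], [0, 0, -0.2], -0.3]
    - [[0.36, 0, 0], [0, 0, -0.24], -0.3]
    - [[0.42, 0, 0], [0, 0, -0.28], -0.3]
    - [[0.48, 0, 0], [0, 0, -0.32], -0.3]
    - [[0.526, 0, 0], [0, 0, -0.36], -0.3]
    - [[0.526, 0, 0], [0, 0, -0.382], -0.3]
    - [[0.526, 0, 0], [0, 0, -0.382], -0.3]
    - [[0.526, 0, 0], [0, 0, -0.382], -0.3]

```text
time: 19.8
tcp_pos: [0.4894, 0.4036, 0.1392]
ee_rot: [0.077, 0.997, 0.0, 0.0]
wrist_force: [-0.6, -1.0, -1.3]
gripper_width: 0.601
grasp_force: 8.0
```

```bash
python3 - <<'E'
from h import *
c,i=grab("wrist"); cv2.imwrite("pics/wrist5.png",i)
s=sense();print(s["tcp_pos"],s["ee_rot"],s["gripper_width"],s["grasp_force"])
print(project(c,[[.4915,.403,.007],[.5363,.2789,.007]]))
E
```

```text
[0.4894342  0.40348432 0.13915978] [7.66022084e-02 9.97061714e-01 1.26140563e-04 1.56916182e-04] 0.6022862283006926 7.999964654445648
[[320.53191699 224.14422396]
 [179.49748455 298.73644249]]
```

View pics/wrist5.png

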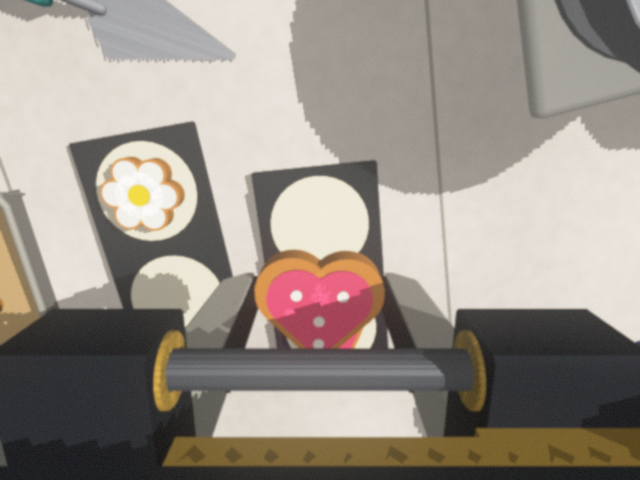

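The heart is held level. The round beneath is centred on its predicted pixel (320,224), and the flower round is partly visible at (178,300).

servo_tool:
  motion:
    - [[0.004, 0, 0.1], [0, 0, 0], -0.3]
    - [[0.004, 0, 0.2], [0, 0, 0], -0.3]
    - [[0.004, 0, 0.26], [0, 0, 0], -0.3]
    - [[0.004, 0, 0.29], [0, 0, 0], -0.3]
    - [[0.004, 0, 0.305], [0, 0, 0], -0.3]
    - [[0.004, 0, 0.314], [0, 0, 0], -0.3]
    - [[0.004, 0, 0.318], [0, 0, 0], -0.3]
    - [[0.004, 0, 0.32], [0, 0, 0], -0.3]
    - [[0.004, 0, 0.32], [0, 0, 0], -0.3]
    - [[0.004, 0, 0.32], [0, 0, 0], -0.3]
    - [[0.004, 0, 0.32], [0, 0, 0], -0.3]

```text
time: 20.95
tcp_pos: [0.4878, 0.4041, 0.011]
ee_rot: [0.075, 0.997, 0.0, 0.0]
wrist_force: [-1.2, -0.4, -0.1]
gripper_width: 0.601
grasp_force: 8.0
```

servo_tool:
  motion:
    - [[0, 0, 0], [0, 0, 0], -0.3]
    - [[0, 0, 0], [0, 0, 0], 0.5]
    - [[0, 0, 0], [0, 0, 0], 0.5]
    - [[0, 0, 0], [0, 0, 0], 0.5]
    - [[0, 0, 0], [0, 0, 0], 0.5]
    - [[0, 0, 0], [0, 0, 0], 0.5]
    - [[0, 0, -0.02], [0, 0, 0], 0.5]
    - [[0, 0, -0.08], [0, 0, 0], 0.5]
    - [[0, 0, -0.18], [0, 0, 0], 0.5]
    - [[0, 0, -0.28], [0, 0, 0], 0.5]
    - [[0, 0, -0.32], [0, 0, 0], 0.5]
    - [[0, 0, -0.32], [0, 0, 0], 0.5]

```text
time: 22.15
tcp_pos: [0.4885, 0.4046, 0.1419]
ee_rot: [0.075, 0.997, 0.002, 0.002]
wrist_force: [1.1, 0.1, -1.0]
gripper_width: 0.749
grasp_force: 0.0
```

servo_tool:
  motion:
    - [[-0.163, -0.735, 0], [0, 0, 0.108], 0.65]
    - [[-0.163, -0.735, 0], [0, 0, 0.108], 0.65]
    - [[-0.163, -0.735, 0], [0, 0, 0.108], 0.65]
    - [[-0.163, -0.735, 0], [0, 0, 0.108], 0.65]
    - [[-0.163, -0.735, 0], [0, 0, 0.108], 0.65]
    - [[-0.163, -0.735, 0], [0, 0, 0.108], 0.65]
    - [[-0.163, -0.735, 0], [0, 0, 0.108], 0.65]
    - [[-0.163, -0.735, 0.06], [0, 0, 0.108], 0.65]
    - [[-0.163, -0.735, 0.14], [0, 0, 0.108], 0.65]
    - [[-0.163, -0.735, 0.19], [0, 0, 0.108], 0.65]
    - [[-0.163, -0.735, 0.19], [0, 0, 0.108], 0.65]
    - [[-0.163, -0.735, 0.19], [0, 0, 0.108], 0.65]

```text
time: 23.35
tcp_pos: [0.5077, 0.1038, 0.0624]
ee_rot: [0.242, 0.97, -0.0, -0.001]
wrist_force: [-0.1, 0.1, 0.9]
gripper_width: 0.827
grasp_force: 0.0
```

```bash
python3 - <<'E'
from h import *
c,i=grab("wrist"); cv2.imwrite("pics/wrist6.png",i)
s=sense();print(s["tcp_pos"],s["ee_rot"],s["gripper_width"])
p=project(c,[[.5088,.1041,.017]])[0];print(p)
h,sa,v=cv2.split(cv2.cvtColor(i,cv2.COLOR_BGR2HSV))
m=((sa<60)&(v>130)); cv2.circle(mm:=m.astype(np.uint8),tuple(map(int,p)),22,1,-1)
import h as H; H.icing=lambda *a:mm
print(*biscuit(c,i,"flower",p))
E
```

```text
[0.50824434 0.10385528 0.06327017] [2.42443088e-01 9.70165617e-01 8.51365539e-05 1.28820687e-04] 0.821876428485004
[322.74338545 258.9907594 ]
flower area 1765.551946968655 rect (52.780059814453125, 48.4129524230957) r 17.325691723872094 26.790519566503985
[0.50859095 0.10423762] 0.03406750788123986
```

View pics/wrist6.png

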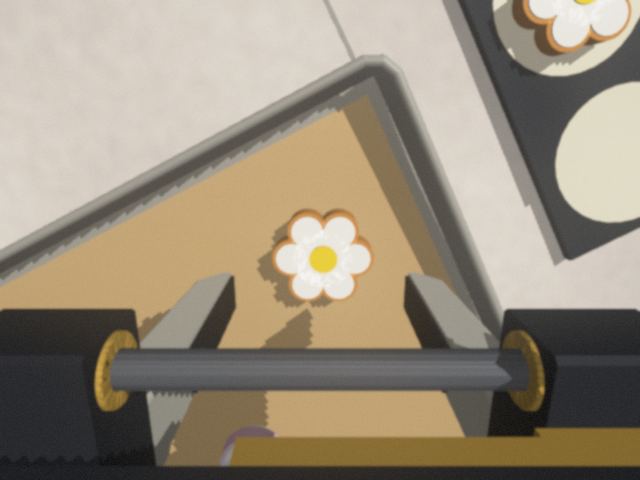

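The wrist view shows the flower at (322,259), with petals facing both fingers and the rim just outside the right finger.

servo_tool:
  motion:
    - [[0, 0.001, 0], [0, 0, 0], 0.5]
    - [[0, 0.001, 0.05], [0, 0, 0], 0.5]
    - [[0, 0.001, 0.1], [0, 0, 0], 0.5]
    - [[0, 0.001, 0.13], [0, 0, 0], 0.5]
    - [[0, 0.001, 0.141], [0, 0, 0], 0.5]
    - [[0, 0.001, 0.141], [0, 0, 0], 0.5]
    - [[0, 0.001, 0.141], [0, 0, 0], 0.5]
    - [[0, 0.001, 0.141], [0, 0, 0], 0.5]

```text
time: 24.2
tcp_pos: [0.5087, 0.1039, 0.0072]
ee_rot: [0.243, 0.97, 0.0, 0.001]
wrist_force: [0.8, -0.1, 0.4]
gripper_width: 0.748
grasp_force: 0.0
```

servo_tool:
  motion:
    - [[0, 0, 0], [0, 0, 0], -0.3]
    - [[0, 0, 0], [0, 0, 0], -0.3]
    - [[0, 0, 0], [0, 0, 0], -0.3]
    - [[0, 0, 0], [0, 0, 0], -0.3]
    - [[0, 0, 0], [0, 0, 0], -0.3]
    - [[0, 0, 0], [0, 0, 0], -0.3]
    - [[0, 0, 0], [0, 0, 0], -0.3]

```text
time: 24.9
tcp_pos: [0.5084, 0.1039, 0.0065]
ee_rot: [0.243, 0.97, 0.0, 0.0]
wrist_force: [-0.4, -0.7, 6.3]
gripper_width: 0.617
grasp_force: 8.0
```

servo_tool:
  motion:
    - [[0, 0, -0.03], [0, 0, 0], -0.3]
    - [[0, 0, -0.1], [0, 0, 0], -0.3]
    - [[0, 0, -0.2], [0, 0, 0], -0.3]
    - [[0, 0, -0.3], [0, 0, 0], -0.3]
    - [[0.03, 0.08, -0.33], [0, 0, 0], -0.3]
    - [[0.06, 0.18, -0.33], [0, 0, 0], -0.3]
    - [[0.1, 0.28, -0.33], [0, 0, 0], -0.3]
    - [[0.13, 0.38, -0.33], [0, 0, 0], -0.3]
    - [[0.145, 0.419, -0.33], [0, 0, 0], -0.3]
    - [[0.145, 0.419, -0.33], [0, 0, 0], -0.3]
    - [[0.145, 0.419, -0.33], [0, 0, 0], -0.3]

```text
time: 26.0
tcp_pos: [0.5357, 0.2784, 0.1383]
ee_rot: [0.242, 0.97, -0.0, -0.0]
wrist_force: [-0.0, -0.4, 0.1]
gripper_width: 0.623
grasp_force: 8.0
```

```bash
python3 - <<'E'
from h import *
c,i=calibration("wrist"),cv2.imread("pics/wrist5.png")
s=sense();print(s["tcp_pos"],s["ee_rot"],s["gripper_width"],s["grasp_force"])
E
```

```text
[0.53571143 0.27842333 0.13829502] [ 2.42419052e-01  9.70171576e-01 -3.14553219e-04 -1.30194238e-04] 0.6231396102292551 7.999932020902634
```

servo_tool:
  motion:
    - [[0, 0.002, 0.1], [0, 0, 0], -0.3]
    - [[0, 0.002, 0.2], [0, 0, 0], -0.3]
    - [[0, 0.002, 0.26], [0, 0, 0], -0.3]
    - [[0, 0.002, 0.29], [0, 0, 0], -0.3]
    - [[0, 0.002, 0.305], [0, 0, 0], -0.3]
    - [[0, 0.002, 0.314], [0, 0, 0], -0.3]
    - [[0, 0.002, 0.318], [0, 0, 0], -0.3]
    - [[0, 0.002, 0.319], [0, 0, 0], -0.3]
    - [[0, 0.002, 0.319], [0, 0, 0], -0.3]
    - [[0, 0.002, 0.319], [0, 0, 0], -0.3]

```text
time: 27.0
tcp_pos: [0.5365, 0.2799, 0.0112]
ee_rot: [0.243, 0.97, 0.0, 0.0]
wrist_force: [0.5, 0.0, -0.1]
gripper_width: 0.622
grasp_force: 8.0
```

servo_tool:
  motion:
    - [[0, 0, 0], [0, 0, 0], -0.3]
    - [[0, 0, 0], [0, 0, 0], 0.5]
    - [[0, 0, 0], [0, 0, 0], 0.5]
    - [[0, 0, 0], [0, 0, 0], 0.5]
    - [[0, 0, 0], [0, 0, 0], 0.5]
    - [[0, 0, 0], [0, 0, 0], 0.5]
    - [[0, 0, -0.02], [0, 0, 0], 0.5]
    - [[0, 0, -0.08], [0, 0, 0], 0.5]
    - [[0, 0, -0.18], [0, 0, 0], 0.5]
    - [[0, 0, -0.28], [0, 0, 0], 0.5]
    - [[0, 0, -0.38], [0, 0, 0], 0.5]
    - [[0, 0, -0.4], [0, 0, 0], 0.5]

```text
time: 28.2
tcp_pos: [0.5376, 0.2804, 0.1767]
ee_rot: [0.243, 0.97, 0.002, 0.003]
wrist_force: [0.4, 0.4, 1.1]
gripper_width: 0.75
grasp_force: 0.0
```

servo_tool:
  motion:
    - [[-0.3, 0, -0.1], [0, 0, 0], 0.5]
    - [[-0.3, 0, -0.1], [0, 0, 0], 0.5]
    - [[-0.3, 0, -0.1], [0, 0, 0], 0.5]
    - [[-0.3, 0, -0.1], [0, 0, 0], 0.5]
    - [[-0.3, 0, -0.1], [0, 0, 0], 0.5]

```text
time: 28.7
tcp_pos: [0.6421, 0.223, 0.2101]
ee_rot: [0.243, 0.97, -0.0, -0.0]
wrist_force: [-0.2, 0.8, 0.6]
gripper_width: 0.753
grasp_force: 0.0
```

```bash
python3 - <<'E'
from h import *
print(sense()["tcp_pos"],sense()["time"])
c,i=grab("wrist"); cv2.imwrite("pics/wrist7.png",i)
cs,j=grab("scene"); cv2.imwrite("pics/s7.png",j)
cv2.imwrite("pics/b7.png",np.vstack([cv2.resize(j[160:370,60:580],(743,300)),cv2.resize(i[:258],(743,300))]))
S=dict(star=(.5264,-.4103),fish=(.4687,-.2815),heart=(.4915,.4030),flower=(.5363,.2789))
for k,p in S.items():
    q=project(cs,[*p,.021])[0]
    if k=="flower": print(k,q,project(c,[*p,.021])); continue
    try: print(k,q,(biscuit(cs,j,k,q,.021)[0]-p)*1000)
    except Exception as e: print(k,e)
E
```

```text
[0.64212822 0.22304056 0.21010644] 28.7
star attempt to get argmax of an empty sequence
fish area 1045.9793061078526 rect (27.795286178588867, 51.94065856933594) r 12.127316001340192 27.951539534432055
  along -26.629274219698445 26.28219481552776 across -13.401730147898103 14.840559848758023
fish [191.60812544 301.53763939] [-1.3028386   1.20350929]
heart area 2299.730118607067 rect (42.748626708984375, 79.66622161865234) r 16.23927093597537 44.72998601212821
  along -34.97745412398333 44.72998601212821 across -21.40111129004278 23.452877654029287
  widest at -2.323494640048358 10.002805855922904
heart [494.938956  228.4984958] [ 292.24034383 -392.44096974]
flower [460.53272045 250.53388466] [[320.22527642  65.65936467]]
```

View pics/b7.png

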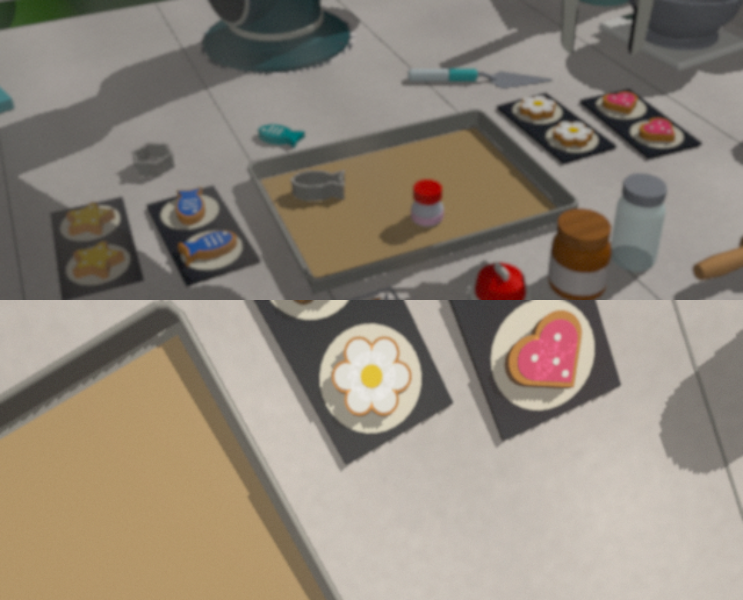

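All four biscuits lie flat, icing up, in the middle of their rounds: in the upper (scene) half at about star (97,262), fish (190,207), flower (574,135) and heart (619,101). The pot and cutter are unmoved, so I'm handing the job in.

```bash
python3 -c "
from plant import *
print(hand_in())"
```

```text
the job is handed in; nothing more can be done
None
```

The fish, star, heart and flower are each set down, icing up, in the middle of the empty round on their matching slate (the star and heart judged by eye in the last pictures), with the cutter and pot left standing; I handed in at about 29 s and got no verdict back.

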